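Find the parts case that rattles and hold it out over the cutting mat

ROBOT

A 6-joint arm with a two-finger parallel gripper is mounted at the origin on the work surface. World frame = base frame: x ahead of the robot, y to its left, z up, the work surface at z = 0. Lengths are in m, angles in rad, forces in N, time in s.
With the tool pointing down it reaches from about 0.25 to 0.775 m from the base axis. Payload 4 kg.
Tool frame: the origin (TCP) lies on the centre line of the jaws, within the pads' length; the fingertips stand 14 mm ahead of it and the grasp point (between the pads) lies 5 mm behind it (robot.tcp_to_tips is the distance from the TCP to the fingertips, in m); z points along the fingers, y is the line along which they close (so a half turn about z gives the same grasp; the last joint's range is limited). The gripper opens to 94 mm and grips with 3 to 60 N. Pads are 16 mm wide; open, the fingers measure 119 mm over their backs; the gripper's body (75 mm by 177 mm) begins 78 mm behind the grasp point.
Start: joints at [1.151, 0.087, 1.371, -0, 1.684, -0.103], TCP at [0.171, 0.523, 0.193] pointing down, gripper open.
Joint ranges: [-3.1, 3.1], [-0.76, 2.03], [0.27, 2.55], [-1.08, 4.22], [0.17, 2.65], [-2.57, 2.57]. Speed limits (rad/s): [2.79, 2.79, 3.14, 3.14, 3.14, 3.14].

INTERFACE

Orientations are given as [roll, pitch, yaw] about the fixed x, y, z axes, in that order (R = Rz(yaw) Ry(pitch) Rx(roll)).
In Python, from bench import robot gives the robot as it stands.
- The arm moves only by the tool carry_out, never from a script. Its argument "increments" is a list of rows, each a list of 3 entries, a list of its own where there are three numbers: the closure in counts, from 0 (fully open) to 255 (shut), then the shift along the tool's x, y, z in mm, then the turn about the tool's z in degrees. In form: [[fingers, [dx, dy, dz], twist], ...]. A call has 1 to 8 rows; each row shifts and turns the commanded pose from where the row before left it, along the tool's axes as they then stand; what a row does not reach is not made up. A row lasts 1/10 s, in which the tool goes at most 50 mm and 8.59 degrees, less where a joint would pass 70% of its speed; a pose out of reach is approached as far as the arm can. A call with a gripper value outside its range is refused whole. The fingers move at their own pace and stop on an object; the grip force is fixed at half the most. Time passes only in rows, so rows that do not move let the fingers close. It gives the time, the measured TCP pose, the force, the opening and the grip force at its end, in the units of the state.
- robot.get_obs(): the state, without advancing time (a new reading comes with each control period).
- robot.snapshot(name): name is "scene" or "top" or "wrist"; returns the picture (400x640x3 uint8, blue, green, red); there is no depth.
- robot.get_calibration(name): a dict with "vfov" (degrees; the focal length in pixels is half the picture's height over the tangent of half this angle, whatever the lens; pixels are square), "cx", "cy" (the principal point, pixels), "k1" (the pictures are not rectified: a ray, as slopes to the right and down, at radius r is drawn at 1 + k1 r^2 times it, then the intrinsics apply), "T" (4x4, takes a point from camera to world coordinates). Camera axes: x right, y down, z forward; pixel columns grow to the right and rows downward; lengths in m; the calibration is good to about 2 mm. A picture is of the moment at which its call begins: read the wrist's pose just before it. get_calibration takes no time and is no camera call; for the wrist camera it gives the pose at the moment of the call.
- robot.close_job(): hands the job in; it is judged then, once.
The state is a dict: "time": time; "joint_positions": joint angles; "qvel": joint speeds; "joint_torque": joint torques, N m; "tool_pos": TCP position; "ee_rot": TCP orientation; "wrist_force": force on the tool from outside, world axes, zero at the start; "wrist_torque": the same for the moment, N m; "width": finger opening in m; "finger_force": force on a finger pad.
Only numpy, scipy, OpenCV 4.12 (cv2) and the standard library are available. Lean on these libraries where they do the work, as an engineer would, in place of code of your own. Each camera call takes 0.05 s, during which the arm holds its last target. There are 200 camera calls.

TASK

One of the three sealed parts cases has a loose steel ball in it: lift each in turn well clear of the table and shake it briskly back and forth (red lid first, then yellow, then blue), setting it back upright where it stood before you take the next. Then hold the one that rattled upright and still, a hand's width above the middle of the green cutting mat, with the other two standing back in their places and the rest of the table left alone. Finish while still holding it up there; do not put it down.

Things in the scene. Friction and masses are not known exactly. Their poses are not given: they have to be found in the camera images.
- case_red_center (a point): centre (25 mm above its underside) of the sealed parts case with the red lid: rigid white box 110 mm long (its x) x 60 mm wide (its y) x 50 mm high (z up), flat sides, standing free on the table; grip it across the 60 mm width. Weight 0.2 to 0.8 kg, drawn anew each time for every case, so weight does not tell which has the ball; nothing shows from outside
- case_yellow_center (a point): centre (25 mm above its underside) of the sealed parts case with the yellow lid: rigid white box 110 mm long (its x) x 60 mm wide (its y) x 50 mm high (z up), flat sides, standing free on the table; grip it across the 60 mm width. Weight 0.2 to 0.8 kg, drawn anew each time for every case, so weight does not tell which has the ball; nothing shows from outside
- case_blue_center (a point): centre (25 mm above its underside) of the sealed parts case with the blue lid: rigid white box 110 mm long (its x) x 60 mm wide (its y) x 50 mm high (z up), flat sides, standing free on the table; grip it across the 60 mm width. Weight 0.2 to 0.8 kg, drawn anew each time for every case, so weight does not tell which has the ball; nothing shows from outside
- case_red_floor: inner floor of the red case, hidden, moves with it; origin on its centre line 3 mm above the underside. In one of the three cases, drawn anew each time, a 32 mm, 134 g steel ball rolls freely on it (72 mm along x, 22 mm along y): it knocks on the walls when shaken and rolls to the low end when tipped, felt in the hand's force and moment; in the other two nothing moves
- case_yellow_floor: inner floor of the yellow case, hidden, moves with it; origin on its centre line 3 mm above the underside. In one of the three cases, drawn anew each time, a 32 mm, 134 g steel ball rolls freely on it (72 mm along x, 22 mm along y): it knocks on the walls when shaken and rolls to the low end when tipped, felt in the hand's force and moment; in the other two nothing moves
- case_blue_floor: inner floor of the blue case, hidden, moves with it; origin on its centre line 3 mm above the underside. In one of the three cases, drawn anew each time, a 32 mm, 134 g steel ball rolls freely on it (72 mm along x, 22 mm along y): it knocks on the walls when shaken and rolls to the low end when tipped, felt in the hand's force and moment; in the other two nothing moves
- mat_middle (a point): middle of the top face of the green cutting mat, 150 x 220 x 3 mm (x, y, z), fixed flat on the table beyond the cases
- brush: small flat paint brush lying on the table; a bystander, leave alone. Origin at its underside
- cutter: red box-cutter knife lying on the table, 130 x 20 x 15 mm; a bystander, leave alone. Origin at its underside
- tape: black roll of tape lying flat, 90 mm across, 30 mm high; a bystander, leave alone. Origin at its underside
- jar: glass jar, 70 mm across, 100 mm high; a bystander, leave alone. Origin at its underside
- phone: black phone lying flat, 150 x 74 x 9 mm; a bystander, leave alone. Origin at its underside
- glue: white glue bottle with orange cap, 44 mm across, 120 mm high; a bystander, leave alone. Origin at its underside
Things that resemble listed ones, but are neither listed nor needed, are in the scene too. What is shaped like the part that bears case_blue_center but black or pink is not meant.

How it is judged:
By the outcome, as a careful person would: the job done as asked, in the order asked, and still so for the second after the job is handed in, while the arm keeps its last pose, push and grip.
It also fails if it takes over 72 s, if anything falls off the work surface, if the arm or the gripper's body presses on something with over 40 N, if the wrist force passes 120 N, or if a joint passes its speed limit or range.

## Working session

There is one attempt and no reset: what is moved stays moved. The work goes in short steps, Python scripts to look and compute and a tool call to move; the robot and the scene stay as the last step left them, time stands still between calls to the robot, and variables do not carry over. Pictures are saved under pics/ and viewed, at most 10 in all, crops included, and the job is handed in when it is done.

Besides the shell and the picture viewer there is one more tool, called after "Emit:" by a JSON object that holds its "method" and its "body", one argument or row to a line. carry_out: Moves the arm, as the interface text tells. Its arguments: {"type":"object","properties":{"increments":{"type":"array","items":{"type":"array"}}},"required":["increments"]}

```bash
mkdir -p pics; ls; python3 - <<'E'
from bench import robot
import cv2
for n in("scene","top"):
    cv2.imwrite(f"pics/{n}0.png",robot.snapshot(n)); c=robot.get_calibration(n); print(n,c)
o=robot.get_obs(); print(o)
E
```

```text
pics
scene {'vfov': 48.986668161736134, 'cx': 323.365800477847, 'cy': 197.40254360813154, 'k1': -0.0841085488269794, 'T': array([[ 0.12846219,  0.55072184, -0.82474416,  1.57623902],
       [ 0.99170324, -0.07528399,  0.10419696, -0.16000671],
       [-0.00470649, -0.83128682, -0.55582377,  0.80493007],
       [ 0.        ,  0.        ,  0.        ,  1.        ]])}
top {'vfov': 55.89169470408103, 'cx': 313.79929219256593, 'cy': 203.29634231283603, 'k1': 0.013726232894051001, 'T': array([[-0.01515302, -0.99391324,  0.10911852,  0.34947167],
       [-0.99984085,  0.01608949,  0.00770674, -0.00178493],
       [-0.00941549, -0.10898438, -0.99399887,  1.09492625],
       [ 0.        ,  0.        ,  0.        ,  1.        ]])}
{'time': 0.1, 'joint_positions': array([ 1.15086160e+00,  8.78569236e-02,  1.37208674e+00, -3.77793485e-06,
        1.68361325e+00, -1.03121371e-01]), 'qvel': array([-0.0013085 , -0.00198839, -0.00238246, -0.00091516,  0.00015378,
        0.00028413]), 'joint_torque': array([ 3.55104523e-03, -3.41251302e+01, -3.03301084e+01,  7.19995913e-02,
        3.04245693e-02, -1.20906975e-04]), 'tool_pos': array([0.17115051, 0.52214468, 0.19224278]), 'ee_rot': array([-3.13963844e+00, -1.98463736e-04,  2.82477868e+00]), 'wrist_force': array([ 0.79009525, -0.75717169,  0.41618173]), 'wrist_torque': array([-0.01507067,  0.09670521, -0.00881117]), 'finger_force': 0.0, 'width': 0.09420874960511422}
```

View pics/top0.png

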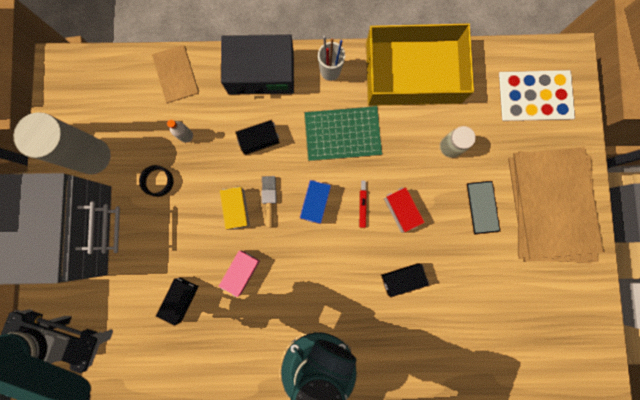

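View pics/scene0.png

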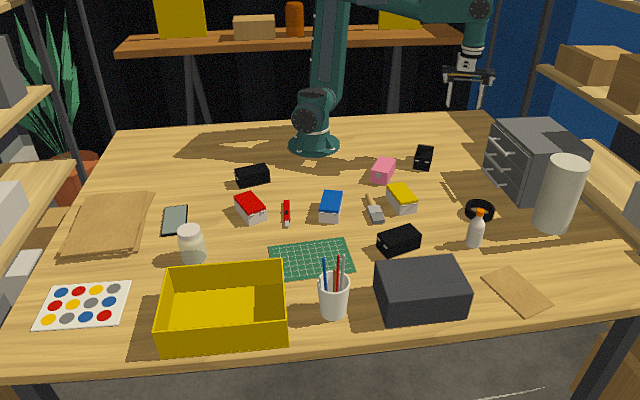

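The top view shows lids at yellow (233,207), blue (316,201), red (405,209), the mat at (343,133), the brush at (268,200) and the cutter at (363,205). The scene view agrees with this.

```bash
cat > h.py <<'E'
import numpy as np, cv2
from bench import robot
def K(c):
    f=200/np.tan(np.radians(c['vfov'])/2); return f
def ray(c,uv):
    uv=np.atleast_2d(np.asarray(uv,float)); f=K(c)
    M=np.array([[f,0,c['cx']],[0,f,c['cy']],[0,0,1]])
    n=cv2.undistortPoints(uv.reshape(-1,1,2),M,np.array([c['k1'],0,0,0.]))[:,0]
    d=np.c_[n,np.ones(len(n))]@c['T'][:3,:3].T
    return c['T'][:3,3],d
def onplane(c,uv,z):
    o,d=ray(c,uv); return (o+d*((z-o[2])/d[:,2])[:,None])[:,:2]
HSV={'red':[((0,150,80),(8,255,255)),((172,150,80),(180,255,255))],'yellow':[((22,150,80),(32,255,255))],
 'blue':[((105,150,60),(125,255,255))],'green':[((60,80,40),(90,255,255))]}
def rects(im,c,col,z,roi=None,amin=200):
    h=cv2.cvtColor(im,cv2.COLOR_BGR2HSV); m=sum(cv2.inRange(h,a,b) for a,b in HSV[col])
    m=cv2.morphologyEx(m,cv2.MORPH_CLOSE,np.ones((3,3)))
    if roi: k=np.zeros_like(m);x0,y0,x1,y1=roi;k[y0:y1,x0:x1]=1;m=m*k
    out=[]
    for q in cv2.findContours(m,cv2.RETR_EXTERNAL,cv2.CHAIN_APPROX_NONE)[0]:
        if cv2.contourArea(q)<amin: continue
        P=onplane(c,q[:,0],z); r=cv2.minAreaRect((P*1000).astype(np.float32))
        (x,y),(w,hh),a=r
        if w<hh: w,hh,a=hh,w,a+90
        out.append((round(x),round(y),round(w),round(hh),round((a+90)%180-90,1)))
    return out
E
cat > top.py <<'E'
from h import *
im=robot.snapshot("top");c=robot.get_calibration("top")
for col,z in(('red',.05),('yellow',.05),('blue',.05),('green',.003)):
    print(col,rects(im,c,col,z,(150,100,450,260)))
print('cutter z.015',rects(im,c,'red',.015,(350,170,375,235),50))
print('brush pts',onplane(c,[[262,177],[275,177],[275,200],[262,200],[266,226],[272,226]],.01).round(3).tolist())
E
python3 top.py
```

```text
red [(448, -129, 104, 19, -1.7), (444, -247, 112, 64, 24.5)]
yellow [(457, 232, 109, 59, 9.0)]
blue [(470, 3, 108, 57, -15.7)]
green [(678, -82, 214, 144, -86.2)]
cutter z.015 [(451, -133, 107, 20, -1.7)]
brush pts [[0.548, 0.157], [0.548, 0.119], [0.48, 0.119], [0.481, 0.157], [0.405, 0.145], [0.405, 0.128]]
```

Emit:
{"method": "carry_out", "body": {
  "increments": [
    [0,[-28,-36,0],0],
    [0,[-28,-36,0],0],
    [0,[-28,-36,0],0],
    [0,[-28,-36,0],0],
    [0,[-28,-36,0],0],
    [0,[-28,-36,0],0],
    [0,[-28,-36,0],0],
    [0,[-28,-36,0],0]
  ]
}}

```text
time: 0.95
tool_pos: [0.2944, 0.1775, 0.1931]
ee_rot: [3.141, 0.001, 2.826]
wrist_force: [0.9, 0.7, -0.0]
width: 0.0943
finger_force: 0.0
```

Emit:
{"method": "carry_out", "body": {
  "increments": [
    [0,[-28,-36,0],0],
    [0,[-28,-36,0],0],
    [0,[-28,-36,0],0],
    [0,[-28,-36,0],0],
    [0,[-28,-36,0],0],
    [0,[-28,-36,0],0],
    [0,[-28,-36,0],0],
    [0,[-28,-36,0],0]
  ]
}}

```text
time: 1.75
tool_pos: [0.4177, -0.1662, 0.193]
ee_rot: [3.141, -0.0, 2.824]
wrist_force: [0.7, 1.5, 0.3]
width: 0.0938
finger_force: 0.0
```

Emit:
{"method": "carry_out", "body": {
  "increments": [
    [0,[-28,-36,0],0],
    [0,[-23,-34,0],0],
    [0,[0,0,0],8.5],
    [0,[0,0,0],8.5],
    [0,[0,0,0],8.5],
    [0,[0,0,0],8.5],
    [0,[0,0,0],8.5],
    [0,[0,0,0],8.5]
  ]
}}

```text
time: 2.55
tool_pos: [0.4441, -0.2465, 0.1928]
ee_rot: [-3.141, -0.001, 1.928]
wrist_force: [0.7, 0.8, 0.9]
width: 0.0938
finger_force: 0.0
```

Emit:
{"method": "carry_out", "body": {
  "increments": [
    [0,[0,0,0],8.5],
    [0,[0,0,0],8.5],
    [0,[0,0,0],8.5],
    [0,[0,0,0],8.5],
    [0,[0,0,0],8.5],
    [0,[0,0,0],8.5],
    [0,[0,0,0],8.5],
    [0,[0,0,0],8.5]
  ]
}}

```text
time: 3.35
tool_pos: [0.4441, -0.2465, 0.1928]
ee_rot: [-3.141, 0.0, 0.742]
wrist_force: [-0.5, -0.1, -0.2]
width: 0.0944
finger_force: 0.0
```

```bash
cat > w.py <<'E'
from h import *
import sys
col=sys.argv[1]
o=robot.get_obs();c=robot.get_calibration("wrist");im=robot.snapshot("wrist");cv2.imwrite(f"pics/w_{sys.argv[2]}.png",im)
p=o['tool_pos']*1000;e=np.degrees(o['ee_rot']);print('t',o['time'],'pos',p.round(1),'rpy',e.round(2),'F',o['wrist_force'].round(2),'T',o['wrist_torque'].round(3),o['width'])
print('wrist',rects(im,c,col,.05,None,1000))
ct=robot.get_calibration("top");print('top',rects(robot.snapshot("top"),ct,col,.05,(150,100,450,260)))
E
python3 w.py red 1
```

```text
t 3.35 pos [ 444.1 -246.5  192.8] rpy [-179.95    0.     42.5 ] F [-0.55 -0.1  -0.19] T [-0.002  0.056 -0.055] 0.09436666521078942
wrist [(442, -247, 111, 61, 24.2), (455, -141, 96, 18, -3.6)]
top [(448, -129, 103, 19, -1.7), (474, -232, 63, 45, -62.3)]
```

View pics/w_1.png

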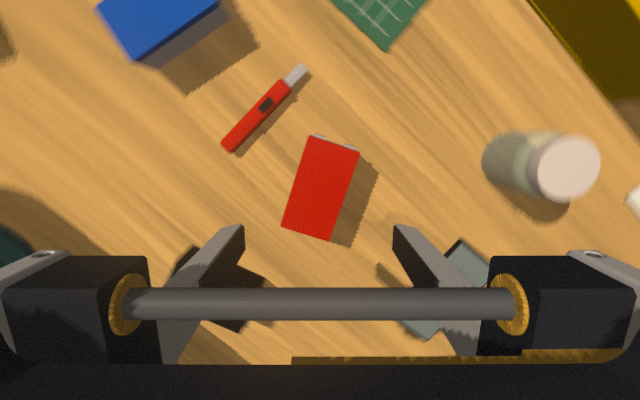

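The wrist view shows the red case at (320,188), with the cutter and phone clear of the finger paths. Its position, (442.5, -247) mm at 24.3°, agrees with the top view.

Emit:
{"method": "carry_out", "body": {
  "increments": [
    [0,[0,0,0],8.5],
    [0,[0,0,0],8.5],
    [0,[-2,0,0],1.2],
    [0,[0,0,40],0],
    [0,[0,0,40],0],
    [0,[0,0,40],0],
    [0,[0,0,35],0],
    [0,[0,0,18],0]
  ]
}}

```text
time: 4.25
tool_pos: [0.4401, -0.2459, 0.0163]
ee_rot: [-3.136, 0.003, 0.435]
wrist_force: [0.5, -0.4, 0.2]
width: 0.0939
finger_force: 0.0
```

Emit:
{"method": "carry_out", "body": {
  "increments": [
    [255,[0,0,0],0],
    [255,[0,0,0],0],
    [255,[0,0,0],0],
    [255,[0,0,0],0],
    [255,[0,0,0],0],
    [255,[0,0,0],0]
  ]
}}

```text
time: 4.85
tool_pos: [0.4434, -0.248, 0.0219]
ee_rot: [3.139, -0.002, 0.431]
wrist_force: [0.1, 0.6, 4.9]
width: 0.0598
finger_force: 30.0
```

Emit:
{"method": "carry_out", "body": {
  "increments": [
    [255,[0,0,-10],0],
    [255,[0,0,-25],0],
    [255,[0,0,-35],0],
    [255,[0,0,-35],0],
    [255,[0,0,-30],0],
    [255,[0,0,-15],0],
    [255,[0,0,0],0],
    [255,[0,0,0],0]
  ]
}}

```text
time: 5.65
tool_pos: [0.4417, -0.247, 0.1685]
ee_rot: [-3.139, 0.002, 0.43]
wrist_force: [0.9, 0.2, -4.5]
width: 0.0599
finger_force: 30.0
```

```bash
cat > s.py <<'E'
from bench import robot
import numpy as np
o=robot.get_obs();R=o['ee_rot'];y=R[2];F=o['wrist_force'];T=o['wrist_torque']
ax=np.array([np.cos(y),np.sin(y)]);ay=np.array([np.sin(y),-np.cos(y)])
print('t',o['time'],'p',(o['tool_pos']*1000).round(1),'rpy',np.degrees(R).round(2),'F',F.round(2),'Fx,Fy tool',(F[:2]@ax).round(2),(F[:2]@ay).round(2),'T along tool x,y',(T[:2]@ax).round(4),(T[:2]@ay).round(4),T[2].round(3),'w',o['width'])
E
python3 s.py
```

```text
t 5.65 p [ 441.7 -247.   168.5] rpy [-1.7985e+02  9.0000e-02  2.4650e+01] F [ 0.95  0.17 -4.5 ] Fx,Fy tool 0.93 0.25 T along tool x,y 0.0525 -0.1711 0.024 w 0.05994776054841021
```

Emit:
{"method": "carry_out", "body": {
  "increments": [
    [255,[25,0,0],0],
    [255,[25,0,0],0],
    [255,[-25,0,0],0],
    [255,[-25,0,0],0],
    [255,[25,0,0],0],
    [255,[25,0,0],0],
    [255,[-25,0,0],0],
    [255,[-25,0,0],0]
  ]
}}

```text
time: 6.45
tool_pos: [0.4413, -0.2462, 0.1663]
ee_rot: [-3.135, 0.004, 0.433]
wrist_force: [-0.8, -1.1, -3.4]
width: 0.0595
finger_force: 30.0
```

```bash
python3 s.py
```

```text
t 6.45 p [ 441.3 -246.2  166.3] rpy [-179.65    0.21   24.8 ] F [-0.83 -1.11 -3.42] Fx,Fy tool -1.22 0.66 T along tool x,y 0.0382 -0.1718 0.007 w 0.059511045723884375
```

Emit:
{"method": "carry_out", "body": {
  "increments": [
    [255,[0,0,0],0]
  ]
}}

```text
time: 6.55
tool_pos: [0.4393, -0.2475, 0.167]
ee_rot: [-3.136, 0.005, 0.428]
wrist_force: [-0.1, 0.2, -4.5]
width: 0.0596
finger_force: 30.0
```

```bash
python3 s.py
```

```text
t 6.55 p [ 439.3 -247.5  167. ] rpy [-179.7     0.27   24.53] F [-0.09  0.23 -4.47] Fx,Fy tool 0.01 -0.25 T along tool x,y -0.0082 -0.1339 0.008 w 0.059591697964323884
```

Emit:
{"method": "carry_out", "body": {
  "increments": [
    [255,[0,0,0],0]
  ]
}}

```text
time: 6.65
tool_pos: [0.4415, -0.2469, 0.1679]
ee_rot: [-3.138, 0.001, 0.429]
wrist_force: [0.3, -0.0, -3.8]
width: 0.06
finger_force: 30.0
```

```bash
python3 s.py
```

```text
t 6.65 p [ 441.5 -246.9  167.9] rpy [-1.7978e+02  8.0000e-02  2.4600e+01] F [ 0.28 -0.   -3.78] Fx,Fy tool 0.25 0.12 T along tool x,y 0.0143 -0.1435 0.02 w 0.060000801497249026
```

Emit:
{"method": "carry_out", "body": {
  "increments": [
    [255,[25,0,0],0],
    [255,[25,0,0],0],
    [255,[-25,0,0],0],
    [255,[-25,0,0],0],
    [255,[25,0,0],0],
    [255,[25,0,0],0],
    [255,[0,0,0],0]
  ]
}}

```text
time: 7.35
tool_pos: [0.4899, -0.2248, 0.1686]
ee_rot: [-3.139, -0.001, 0.433]
wrist_force: [-0.1, 0.4, -5.0]
width: 0.0599
finger_force: 30.0
```

```bash
python3 s.py
```

```text
t 7.35 p [ 489.9 -224.8  168.6] rpy [-1.7985e+02 -6.0000e-02  2.4820e+01] F [-0.11  0.45 -4.96] Fx,Fy tool 0.09 -0.45 T along tool x,y -0.0134 -0.1409 0.001 w 0.05986846440918587
```

Emit:
{"method": "carry_out", "body": {
  "increments": [
    [255,[0,0,0],0]
  ]
}}

```text
time: 7.45
tool_pos: [0.4879, -0.2259, 0.1689]
ee_rot: [-3.139, 0.002, 0.432]
wrist_force: [0.1, -0.6, -4.0]
width: 0.0596
finger_force: 30.0
```

```bash
python3 s.py
```

```text
t 7.45 p [ 487.9 -225.9  168.9] rpy [-1.7988e+02  1.0000e-01  2.4730e+01] F [ 0.13 -0.56 -4.01] Fx,Fy tool -0.12 0.57 T along tool x,y 0.0439 -0.1409 0.017 w 0.059586844296354594
```

```bash
cat > m.py <<'E'
from bench import robot
import numpy as np
L=[]
for i in range(8):
    robot.snapshot("top");o=robot.get_obs();y=o['ee_rot'][2];F=o['wrist_force'];T=o['wrist_torque']
    ax=np.array([np.cos(y),np.sin(y)]);ay=np.array([np.sin(y),-np.cos(y)])
    L.append([F[:2]@ax,F[:2]@ay,F[2],T[:2]@ax,T[:2]@ay])
L=np.array(L);print(o['time'],'Ty',L[:,4].round(3),'\nmean Fx Fy Fz Tx Ty',L.mean(0).round(3),'sd',L.std(0).round(3),(o['tool_pos']*1000).round(1))
E
python3 m.py
```

```text
7.85 Ty [-0.154 -0.17  -0.127 -0.139 -0.147 -0.106 -0.153 -0.149] 
mean Fx Fy Fz Tx Ty [-0.047  0.032 -3.728  0.028 -0.143] sd [0.364 0.555 0.708 0.03  0.018] [ 487.7 -226.9  170.4]
```

Emit:
{"method": "carry_out", "body": {
  "increments": [
    [255,[-25,0,0],0],
    [255,[-25,0,0],0],
    [255,[25,0,0],0],
    [255,[25,0,0],0],
    [255,[-25,0,0],0],
    [255,[-25,0,0],0],
    [255,[0,0,0],0],
    [255,[0,0,0],0]
  ]
}}

```text
time: 8.65
tool_pos: [0.4424, -0.2477, 0.1706]
ee_rot: [3.141, -0.001, 0.429]
wrist_force: [0.5, 0.3, -4.8]
width: 0.0602
finger_force: 30.0
```

```bash
python3 m.py
```

```text
9.05 Ty [-0.112 -0.209 -0.12  -0.15  -0.11  -0.124 -0.143 -0.122] 
mean Fx Fy Fz Tx Ty [ 0.167 -0.205 -4.092  0.013 -0.136] sd [0.565 0.418 0.394 0.027 0.03 ] [ 442.7 -247.3  170.2]
```

Emit:
{"method": "carry_out", "body": {
  "increments": [
    [255,[0,0,35],0],
    [255,[0,0,40],0],
    [255,[0,0,35],0],
    [255,[0,0,20],0],
    [255,[0,0,12],0],
    [255,[0,0,6],0],
    [255,[0,0,2],0],
    [255,[0,0,0],0]
  ]
}}

```text
time: 9.85
tool_pos: [0.4433, -0.2479, 0.0221]
ee_rot: [3.14, -0.001, 0.43]
wrist_force: [-1.6, 1.9, 0.1]
width: 0.0597
finger_force: 30.0
```

Emit:
{"method": "carry_out", "body": {
  "increments": [
    [0,[0,0,0],0],
    [0,[0,0,0],0],
    [0,[0,0,0],0],
    [0,[0,0,0],0],
    [0,[0,0,-20],0],
    [0,[0,0,-40],0],
    [0,[0,0,-45],0],
    [0,[0,0,-45],0]
  ]
}}

```text
time: 10.65
tool_pos: [0.4422, -0.2474, 0.1716]
ee_rot: [-3.141, 0.0, 0.43]
wrist_force: [0.7, -0.6, -0.2]
width: 0.0938
finger_force: 0.0
```

```bash
python3 s.py
```

```text
t 10.65 p [ 442.2 -247.4  171.6] rpy [-1.7998e+02  1.0000e-02  2.4640e+01] F [ 0.67 -0.63 -0.17] Fx,Fy tool 0.35 0.85 T along tool x,y 0.0006 -0.2091 -0.048 w 0.09376334955746325
```

Emit:
{"method": "carry_out", "body": {
  "increments": [
    [0,[19,-39,-22],0],
    [0,[19,-39,0],0],
    [0,[19,-39,0],0],
    [0,[19,-39,0],0],
    [0,[19,-39,0],0],
    [0,[19,-39,0],0],
    [0,[19,-39,0],0],
    [0,[19,-39,0],0]
  ]
}}

```text
time: 11.45
tool_pos: [0.4504, 0.1011, 0.1926]
ee_rot: [3.141, -0.001, 0.43]
wrist_force: [-0.0, -0.1, -0.7]
width: 0.0939
finger_force: 0.0
```

Emit:
{"method": "carry_out", "body": {
  "increments": [
    [0,[19,-39,0],0],
    [0,[19,-39,0],0],
    [0,[22,-40,0],0],
    [0,[0,0,0],8],
    [0,[0,0,0],7.6],
    [0,[0,0,0],0]
  ]
}}

```text
time: 12.05
tool_pos: [0.4558, 0.2322, 0.1922]
ee_rot: [3.142, -0.0, 0.159]
wrist_force: [-0.2, 0.6, -0.2]
width: 0.0943
finger_force: 0.0
```

```bash
python3 w.py yellow 2; python3 top.py
```

```text
t 12.05 pos [455.8 232.2 192.2] rpy [180.    -0.     9.13] F [-0.15  0.62 -0.17] T [0.002 0.168 0.014] 0.09427346801977071
wrist [(455, 232, 110, 60, 9.4)]
top [(435, 229, 66, 60, 8.6), (750, -270, 228, 15, 88.9)]
red [(448, -129, 103, 19, -1.7), (444, -245, 110, 62, 24.5)]
yellow [(435, 229, 65, 60, 9.3)]
blue [(470, 3, 109, 57, -16.0)]
green [(476, 404, 399, 143, 20.1), (678, -82, 215, 144, -86.1)]
cutter z.015 [(451, -133, 107, 20, -1.7)]
brush pts [[0.548, 0.157], [0.548, 0.119], [0.48, 0.119], [0.481, 0.157], [0.405, 0.145], [0.405, 0.128]]
```

View pics/w_2.png

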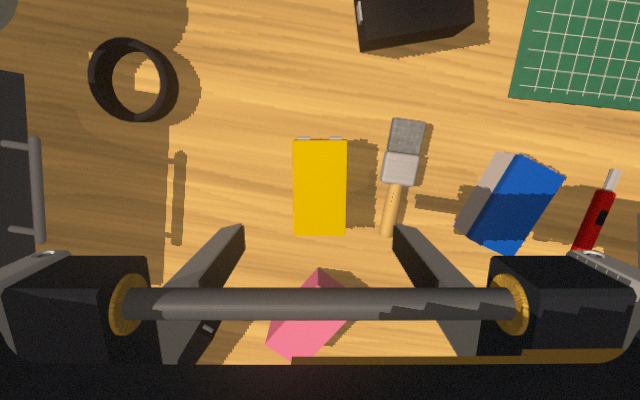

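```bash
python3 - <<'E'
from h import *
c=robot.get_calibration("wrist")
P=onplane(c,[[391,120],[381,150],[380,183],[390,186],[378,236]],.008)*1000
y=np.radians(9.3);d=P-[455.5,232];print(P.round(),'along',(d@[np.cos(y),np.sin(y)]).round(),'across',(d@[-np.sin(y),np.cos(y)]).round())
E
```

```text
[[545. 158.]
 [508. 162.]
 [467. 155.]
 [465. 142.]
 [396. 143.]] along [ 76.  40.  -1.  -5. -73.] across [-88. -77. -78. -91. -79.]
```

The yellow case is at (320,188), and the brush sits 77 mm off its axis, so the fingers (59.5 mm) clear it. Red is back in its place.

Emit:
{"method": "carry_out", "body": {
  "increments": [
    [0,[0,0,40],0],
    [0,[0,0,40],0],
    [0,[0,0,40],0],
    [0,[0,0,33],0],
    [0,[0,0,18],0],
    [0,[0,0,0],0],
    [255,[0,0,0],0],
    [255,[0,0,0],0]
  ]
}}

```text
time: 13.0
tool_pos: [0.4574, 0.2321, 0.0233]
ee_rot: [-3.141, -0.004, 0.158]
wrist_force: [-0.4, -0.2, -0.5]
width: 0.0812
finger_force: 0.0
```

Emit:
{"method": "carry_out", "body": {
  "increments": [
    [255,[0,0,0],0],
    [255,[0,0,0],0],
    [255,[0,0,0],0],
    [255,[0,0,0],0]
  ]
}}

```text
time: 13.4
tool_pos: [0.4565, 0.2316, 0.0223]
ee_rot: [3.141, -0.002, 0.158]
wrist_force: [-0.1, -0.5, 3.1]
width: 0.0597
finger_force: 30.0
```

Emit:
{"method": "carry_out", "body": {
  "increments": [
    [255,[0,0,-10],0],
    [255,[0,0,-25],0],
    [255,[0,0,-35],0],
    [255,[0,0,-35],0],
    [255,[0,0,-30],0],
    [255,[0,0,-15],0],
    [255,[0,0,0],0],
    [255,[0,0,0],0]
  ]
}}

```text
time: 14.2
tool_pos: [0.4549, 0.2315, 0.1695]
ee_rot: [3.141, 0.003, 0.158]
wrist_force: [-0.2, 0.1, -4.5]
width: 0.0596
finger_force: 30.0
```

Emit:
{"method": "carry_out", "body": {
  "increments": [
    [255,[25,0,0],0],
    [255,[25,0,0],0],
    [255,[-25,0,0],0],
    [255,[-25,0,0],0],
    [255,[25,0,0],0],
    [255,[25,0,0],0],
    [255,[-25,0,0],0],
    [255,[-25,0,0],0]
  ]
}}

```text
time: 15.0
tool_pos: [0.4542, 0.2309, 0.166]
ee_rot: [3.14, 0.01, 0.157]
wrist_force: [0.1, 0.4, -3.8]
width: 0.0599
finger_force: 30.0
```

Emit:
{"method": "carry_out", "body": {
  "increments": [
    [255,[25,0,0],0],
    [255,[25,0,0],0],
    [255,[-25,0,0],0],
    [255,[-25,0,0],0],
    [255,[25,0,0],0],
    [255,[25,0,0],0],
    [255,[0,0,0],0],
    [255,[0,0,0],0]
  ]
}}

```text
time: 15.8
tool_pos: [0.5039, 0.2391, 0.1682]
ee_rot: [3.141, 0.006, 0.158]
wrist_force: [-0.8, -0.6, -4.5]
width: 0.0602
finger_force: 30.0
```

```bash
python3 m.py
```

```text
16.2 Ty [-0.105 -0.142 -0.195 -0.156 -0.148 -0.088 -0.15  -0.139] 
mean Fx Fy Fz Tx Ty [ 0.015 -0.059 -4.503  0.006 -0.14 ] sd [0.197 0.379 0.384 0.018 0.03 ] [504.9 239.6 171.5]
```

Emit:
{"method": "carry_out", "body": {
  "increments": [
    [255,[-25,0,0],0],
    [255,[-25,0,0],0],
    [255,[25,0,0],0],
    [255,[25,0,0],0],
    [255,[-25,0,0],0],
    [255,[-25,0,0],0],
    [255,[0,0,0],0],
    [255,[0,0,0],0]
  ]
}}

```text
time: 17.0
tool_pos: [0.4559, 0.2318, 0.1718]
ee_rot: [-3.141, -0.002, 0.158]
wrist_force: [0.0, 0.6, -4.1]
width: 0.0602
finger_force: 30.0
```

```bash
python3 m.py
```

```text
17.4 Ty [-0.146 -0.128 -0.137 -0.153 -0.11  -0.103 -0.105 -0.129] 
mean Fx Fy Fz Tx Ty [ 0.118  0.297 -4.41   0.011 -0.126] sd [0.703 0.43  0.696 0.018 0.018] [456.1 231.7 171.2]
```

Emit:
{"method": "carry_out", "body": {
  "increments": [
    [255,[0,0,35],0],
    [255,[0,0,40],0],
    [255,[0,0,35],0],
    [255,[0,0,20],0],
    [255,[0,0,12],0],
    [255,[0,0,6],0],
    [255,[0,0,2],0],
    [255,[0,0,0],0]
  ]
}}

```text
time: 18.2
tool_pos: [0.4566, 0.232, 0.0227]
ee_rot: [-3.141, -0.002, 0.158]
wrist_force: [-1.2, -0.9, -3.3]
width: 0.0596
finger_force: 30.0
```

Emit:
{"method": "carry_out", "body": {
  "increments": [
    [0,[0,0,0],0],
    [0,[0,0,0],0],
    [0,[0,0,0],0],
    [0,[0,0,0],0],
    [0,[0,0,-25],0],
    [0,[0,0,-45],0],
    [0,[0,0,-50],0],
    [0,[0,0,-50],0]
  ]
}}

```text
time: 19.0
tool_pos: [0.4555, 0.2316, 0.193]
ee_rot: [-3.142, 0.0, 0.158]
wrist_force: [1.2, 0.9, -0.4]
width: 0.0942
finger_force: 0.0
```

Emit:
{"method": "carry_out", "body": {
  "increments": [
    [0,[-4,38,0],0],
    [0,[-4,38,0],0],
    [0,[-4,38,0],0],
    [0,[-4,38,0],0],
    [0,[-3,38,0],0],
    [0,[-3,38,0],8.5],
    [0,[0,0,0],8.5],
    [0,[0,0,0],8]
  ]
}}

```text
time: 19.8
tool_pos: [0.4701, 0.0016, 0.1914]
ee_rot: [-3.141, -0.001, -0.287]
wrist_force: [0.8, -0.1, -0.4]
width: 0.0935
finger_force: 0.0
```

Emit:
{"method": "carry_out", "body": {
  "increments": [
    [0,[0,0,0],0]
  ]
}}

```text
time: 19.9
tool_pos: [0.4701, 0.0026, 0.1915]
ee_rot: [-3.141, -0.001, -0.279]
wrist_force: [0.6, -0.7, 1.1]
width: 0.0942
finger_force: 0.0
```

```bash
python3 w.py blue 3; python3 top.py
```

```text
t 19.9 pos [470.1   2.6 191.5] rpy [-1.7999e+02 -3.0000e-02 -1.6000e+01] F [ 0.65 -0.75  1.11] T [ 0.03   0.171 -0.008] 0.09417780584938741
wrist [(468, 3, 109, 59, -15.8)]
top [(446, 10, 58, 57, -16.9)]
red [(448, -130, 104, 19, -3.7), (444, -246, 112, 62, 24.5)]
yellow [(457, 234, 110, 60, 8.7)]
blue [(446, 9, 58, 57, -16.6)]
green [(533, -22, 470, 330, -4.4)]
cutter z.015 [(451, -134, 107, 20, -3.7)]
brush pts [[0.548, 0.157], [0.548, 0.119], [0.48, 0.119], [0.481, 0.157], [0.405, 0.145], [0.405, 0.128]]
```

View pics/w_3.png

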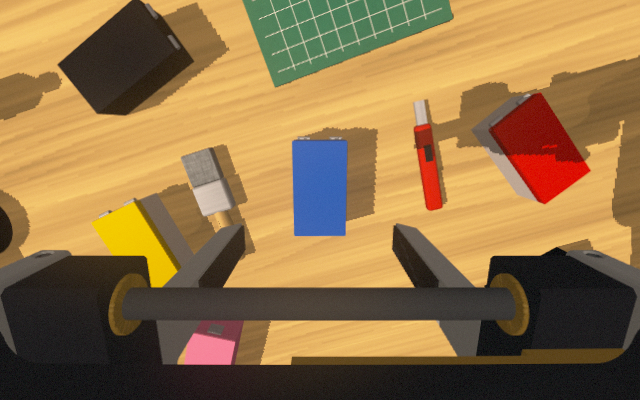

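Blue sits at (320,188), well aligned. The brush and cutter are clear, and yellow is back in its place.

Emit:
{"method": "carry_out", "body": {
  "increments": [
    [0,[-1,0,40],0],
    [0,[0,0,40],0],
    [0,[0,0,40],0],
    [0,[0,0,33],0],
    [0,[0,0,18],0],
    [0,[0,0,0],0],
    [255,[0,0,0],0],
    [255,[0,0,0],0]
  ]
}}

```text
time: 20.85
tool_pos: [0.4705, 0.0034, 0.0221]
ee_rot: [-3.141, -0.003, -0.277]
wrist_force: [-0.0, 0.4, 1.0]
width: 0.0814
finger_force: 0.0
```

Emit:
{"method": "carry_out", "body": {
  "increments": [
    [255,[0,0,0],0],
    [255,[0,0,0],0],
    [255,[0,0,0],0],
    [255,[0,0,0],0]
  ]
}}

```text
time: 21.25
tool_pos: [0.4695, 0.0022, 0.0214]
ee_rot: [3.14, -0.002, -0.278]
wrist_force: [-1.3, -3.6, 4.1]
width: 0.0598
finger_force: 30.0
```

Emit:
{"method": "carry_out", "body": {
  "increments": [
    [255,[0,0,-10],0],
    [255,[0,0,-25],0],
    [255,[0,0,-35],0],
    [255,[0,0,-35],0],
    [255,[0,0,-30],0],
    [255,[0,0,-15],0],
    [255,[0,0,0],0],
    [255,[0,0,0],0]
  ]
}}

```text
time: 22.05
tool_pos: [0.4681, 0.0039, 0.1687]
ee_rot: [-3.141, 0.003, -0.278]
wrist_force: [-0.9, 1.1, -5.9]
width: 0.0596
finger_force: 30.0
```

Emit:
{"method": "carry_out", "body": {
  "increments": [
    [255,[25,0,0],0],
    [255,[25,0,0],0],
    [255,[-25,0,0],0],
    [255,[-25,0,0],0],
    [255,[25,0,0],0],
    [255,[25,0,0],0],
    [255,[-25,0,0],0],
    [255,[-25,0,0],0]
  ]
}}

```text
time: 22.85
tool_pos: [0.4672, 0.0037, 0.1656]
ee_rot: [3.141, 0.01, -0.279]
wrist_force: [-1.2, -0.0, -6.0]
width: 0.0598
finger_force: 30.0
```

Emit:
{"method": "carry_out", "body": {
  "increments": [
    [255,[25,0,0],0],
    [255,[25,0,0],0],
    [255,[-25,0,0],0],
    [255,[-25,0,0],0],
    [255,[25,0,0],0],
    [255,[25,0,0],0],
    [255,[0,0,0],0],
    [255,[0,0,0],0]
  ]
}}

```text
time: 23.65
tool_pos: [0.5156, -0.01, 0.1674]
ee_rot: [3.141, 0.006, -0.278]
wrist_force: [-1.4, 0.0, -5.7]
width: 0.0596
finger_force: 30.0
```

```bash
python3 m.py
```

```text
24.05 Ty [-0.173 -0.166 -0.15  -0.132 -0.202 -0.154 -0.131 -0.136] 
mean Fx Fy Fz Tx Ty [ 0.067 -0.195 -5.921 -0.033 -0.155] sd [0.525 0.338 0.462 0.035 0.023] [516.9 -10.3 170.4]
```

Emit:
{"method": "carry_out", "body": {
  "increments": [
    [255,[-25,0,0],0],
    [255,[-25,0,0],0],
    [255,[25,0,0],0],
    [255,[25,0,0],0],
    [255,[-25,0,0],0],
    [255,[-25,0,0],0],
    [255,[0,0,0],0],
    [255,[0,0,0],0]
  ]
}}

```text
time: 24.85
tool_pos: [0.4691, 0.0034, 0.1708]
ee_rot: [-3.141, -0.002, -0.278]
wrist_force: [0.8, 0.1, -5.2]
width: 0.0596
finger_force: 30.0
```

```bash
python3 m.py
```

```text
25.25 Ty [-0.112 -0.113 -0.172 -0.096 -0.155 -0.148 -0.124 -0.193] 
mean Fx Fy Fz Tx Ty [ 0.01   0.05  -5.808 -0.038 -0.139] sd [0.548 0.397 0.392 0.029 0.031] [469.2   3.2 170.2]
```

Emit:
{"method": "carry_out", "body": {
  "increments": [
    [255,[45,0,0],0],
    [255,[40,0,0],0],
    [255,[35,0,0],0],
    [255,[30,0,0],0],
    [255,[25,0,0],0],
    [255,[20,0,0],0],
    [255,[15,0,0],0],
    [255,[10,0,0],0]
  ]
}}

```text
time: 26.05
tool_pos: [0.6817, -0.0577, 0.1689]
ee_rot: [3.141, 0.001, -0.279]
wrist_force: [-0.6, 0.7, -6.3]
width: 0.0598
finger_force: 30.0
```

Emit:
{"method": "carry_out", "body": {
  "increments": [
    [255,[6,0,0],0],
    [255,[3,0,0],0],
    [255,[1,0,0],0],
    [255,[0,0,0],0]
  ]
}}

```text
time: 26.45
tool_pos: [0.6899, -0.0597, 0.1703]
ee_rot: [-3.141, 0.0, -0.278]
wrist_force: [0.8, -0.8, -5.9]
width: 0.0596
finger_force: 30.0
```

```bash
sed -i 's/range(8)/range(10)/' m.py; python3 m.py
```

```text
26.95 Ty [-0.153 -0.152 -0.148 -0.114 -0.136 -0.116 -0.196 -0.143 -0.2   -0.142] 
mean Fx Fy Fz Tx Ty [ 0.119 -0.364 -5.795 -0.033 -0.15 ] sd [0.504 0.43  0.365 0.018 0.027] [690.1 -59.8 170.4]
```

Emit:
{"method": "carry_out", "body": {
  "increments": [
    [255,[-45,0,0],0],
    [255,[-40,0,0],0],
    [255,[-35,0,0],0],
    [255,[-30,0,0],0],
    [255,[-25,0,0],0],
    [255,[-20,0,0],0],
    [255,[-15,0,0],0],
    [255,[-10,0,0],0]
  ]
}}

```text
time: 27.75
tool_pos: [0.4776, 0.0009, 0.1709]
ee_rot: [-3.141, -0.001, -0.278]
wrist_force: [0.4, -0.0, -5.9]
width: 0.0598
finger_force: 30.0
```

Emit:
{"method": "carry_out", "body": {
  "increments": [
    [255,[-6,0,0],0],
    [255,[-3,0,0],0],
    [255,[-1,0,0],0],
    [255,[0,0,0],0]
  ]
}}

```text
time: 28.15
tool_pos: [0.4694, 0.0032, 0.1702]
ee_rot: [-3.142, -0.0, -0.279]
wrist_force: [0.4, 0.1, -5.7]
width: 0.0596
finger_force: 30.0
```

```bash
python3 m.py
```

```text
28.65 Ty [-0.094 -0.237 -0.162 -0.163 -0.166 -0.092 -0.142 -0.154 -0.181 -0.188] 
mean Fx Fy Fz Tx Ty [ 0.017  0.145 -5.577 -0.049 -0.158] sd [0.446 0.362 0.376 0.021 0.041] [469.1   3.3 170.3]
```

Emit:
{"method": "carry_out", "body": {
  "increments": [
    [255,[0,0,35],0],
    [255,[0,0,40],0],
    [255,[0,0,35],0],
    [255,[0,0,20],0],
    [255,[0,0,12],0],
    [255,[0,0,6],0],
    [255,[0,0,2],0],
    [255,[0,0,0],0]
  ]
}}

```text
time: 29.45
tool_pos: [0.4697, 0.0032, 0.0218]
ee_rot: [-3.142, -0.001, -0.278]
wrist_force: [-2.8, 0.5, -2.5]
width: 0.0599
finger_force: 30.0
```

Emit:
{"method": "carry_out", "body": {
  "increments": [
    [0,[0,0,0],0],
    [0,[0,0,0],0],
    [0,[0,0,0],0],
    [0,[0,0,0],0],
    [0,[0,0,-25],0],
    [0,[0,0,-45],0],
    [0,[0,0,-50],0],
    [0,[0,0,-50],0]
  ]
}}

```text
time: 30.25
tool_pos: [0.4687, 0.0034, 0.192]
ee_rot: [-3.141, -0.0, -0.278]
wrist_force: [1.4, -0.9, 0.7]
width: 0.0938
finger_force: 0.0
```

Emit:
{"method": "carry_out", "body": {
  "increments": [
    [0,[-13,-36,0],0],
    [0,[-13,-36,0],0],
    [0,[-13,-36,0],0],
    [0,[-13,-36,0],0],
    [0,[-13,-36,0],0],
    [0,[-11,-36,0],-8.5],
    [0,[0,0,0],-8.5],
    [0,[0,0,0],-8.1]
  ]
}}

```text
time: 31.05
tool_pos: [0.4551, 0.2334, 0.1902]
ee_rot: [-3.141, -0.0, 0.168]
wrist_force: [0.5, -1.1, 0.2]
width: 0.0944
finger_force: 0.0
```

Emit:
{"method": "carry_out", "body": {
  "increments": [
    [0,[0,0,0],0]
  ]
}}

```text
time: 31.15
tool_pos: [0.4553, 0.2325, 0.1904]
ee_rot: [-3.141, -0.0, 0.16]
wrist_force: [-0.2, 0.3, 0.8]
width: 0.094
finger_force: 0.0
```

```bash
python3 w.py yellow 4; python3 top.py
```

```text
t 31.15 pos [455.3 232.5 190.4] rpy [-1.7999e+02 -2.0000e-02  9.1900e+00] F [-0.19  0.28  0.84] T [-0.022  0.133 -0.017] 0.09402246205568511
wrist [(456, 233, 110, 61, 9.0)]
top [(435, 230, 64, 60, 8.6)]
red [(448, -129, 104, 19, -1.7), (444, -245, 110, 62, 24.1)]
yellow [(434, 230, 64, 61, 8.6)]
blue [(472, 4, 108, 57, -15.9)]
green [(474, 403, 398, 145, 20.3), (678, -82, 214, 144, -86.2)]
cutter z.015 [(451, -133, 107, 20, -1.7)]
brush pts [[0.548, 0.157], [0.548, 0.119], [0.48, 0.119], [0.481, 0.157], [0.405, 0.145], [0.405, 0.128]]
```

Emit:
{"method": "carry_out", "body": {
  "increments": [
    [0,[0,0,40],0],
    [0,[0,0,40],0],
    [0,[0,0,40],0],
    [0,[0,0,32],0],
    [0,[0,0,17],0],
    [255,[0,0,0],0],
    [255,[0,0,0],0],
    [255,[0,0,0],0]
  ]
}}

```text
time: 32.1
tool_pos: [0.4568, 0.2323, 0.0232]
ee_rot: [-3.141, -0.004, 0.159]
wrist_force: [0.3, 0.3, 0.1]
width: 0.0734
finger_force: 0.0
```

Emit:
{"method": "carry_out", "body": {
  "increments": [
    [255,[0,0,0],0],
    [255,[0,0,0],0],
    [255,[0,0,-10],0],
    [255,[0,0,-25],0],
    [255,[0,0,-35],0],
    [255,[0,0,-35],0],
    [255,[0,0,-30],0],
    [255,[0,0,-15],0]
  ]
}}

```text
time: 32.9
tool_pos: [0.4562, 0.2324, 0.1746]
ee_rot: [-3.141, -0.004, 0.16]
wrist_force: [0.8, 0.1, -4.7]
width: 0.0595
finger_force: 30.0
```

Emit:
{"method": "carry_out", "body": {
  "increments": [
    [255,[45,0,0],0],
    [255,[40,0,0],0],
    [255,[35,0,0],0],
    [255,[30,0,0],0],
    [255,[25,0,0],0],
    [255,[20,0,0],0],
    [255,[15,0,0],0],
    [255,[10,0,0],0]
  ]
}}

```text
time: 33.7
tool_pos: [0.6726, 0.2667, 0.1682]
ee_rot: [3.141, 0.005, 0.159]
wrist_force: [0.9, 0.8, -5.4]
width: 0.0593
finger_force: 30.0
```

Emit:
{"method": "carry_out", "body": {
  "increments": [
    [255,[6,0,0],0],
    [255,[3,0,0],0],
    [255,[1,0,0],0],
    [255,[0,0,0],0]
  ]
}}

```text
time: 34.1
tool_pos: [0.6819, 0.2685, 0.1711]
ee_rot: [-3.142, 0.001, 0.16]
wrist_force: [-0.0, -0.1, -4.1]
width: 0.0601
finger_force: 30.0
```

```bash
python3 m.py
```

```text
34.6 Ty [-0.191 -0.176 -0.264 -0.188 -0.21  -0.16  -0.199 -0.186 -0.21  -0.195] 
mean Fx Fy Fz Tx Ty [ 0.129  0.222 -4.538 -0.    -0.198] sd [0.422 0.379 0.321 0.032 0.026] [682.3 268.5 171.4]
```

Emit:
{"method": "carry_out", "body": {
  "increments": [
    [255,[-45,0,0],0],
    [255,[-40,0,0],0],
    [255,[-35,0,0],0],
    [255,[-30,0,0],0],
    [255,[-25,0,0],0],
    [255,[-20,0,0],0],
    [255,[-15,0,0],0],
    [255,[-10,0,0],0]
  ]
}}

```text
time: 35.4
tool_pos: [0.4642, 0.2334, 0.172]
ee_rot: [-3.141, -0.001, 0.16]
wrist_force: [-0.3, -0.7, -3.5]
width: 0.06
finger_force: 30.0
```

Emit:
{"method": "carry_out", "body": {
  "increments": [
    [255,[-6,0,0],0],
    [255,[-3,0,0],0],
    [255,[-1,0,0],0],
    [255,[0,0,0],0]
  ]
}}

```text
time: 35.8
tool_pos: [0.4557, 0.232, 0.1712]
ee_rot: [-3.142, -0.0, 0.159]
wrist_force: [-0.3, 0.1, -4.4]
width: 0.0598
finger_force: 30.0
```

```bash
python3 m.py
```

```text
36.3 Ty [-0.062 -0.112 -0.147 -0.108 -0.103 -0.076 -0.08  -0.071 -0.117 -0.083] 
mean Fx Fy Fz Tx Ty [-0.14  -0.273 -4.405  0.007 -0.096] sd [0.382 0.489 0.501 0.031 0.025] [455.4 231.9 171.3]
```

Yellow's moment about the tool's y axis flips by 0.10 N·m between the two ends. That matches the expected ball shift of 134 g over 72 mm. Blue showed none of this, so I'm carrying yellow to the mat.

Emit:
{"method": "carry_out", "body": {
  "increments": [
    [255,[5,10,0],0],
    [255,[12,25,0],0],
    [255,[18,36,0],0],
    [255,[18,36,0],0],
    [255,[18,36,0],0],
    [255,[18,36,0],0],
    [255,[18,36,0],0],
    [255,[18,36,0],0]
  ]
}}

```text
time: 37.1
tool_pos: [0.6196, 0.0016, 0.1711]
ee_rot: [3.141, -0.0, 0.159]
wrist_force: [0.7, -0.5, -4.7]
width: 0.0597
finger_force: 30.0
```

Emit:
{"method": "carry_out", "body": {
  "increments": [
    [255,[18,36,0],0],
    [255,[14,30,0],0],
    [255,[9,20,5],0],
    [255,[4,9,15],0],
    [255,[0,0,20],0],
    [255,[0,0,15],0],
    [255,[0,0,6],0],
    [255,[0,0,0],0]
  ]
}}

```text
time: 37.9
tool_pos: [0.6768, -0.0818, 0.1082]
ee_rot: [-3.14, 0.003, 0.161]
wrist_force: [0.1, -0.0, -4.2]
width: 0.0595
finger_force: 30.0
```

Emit:
{"method": "carry_out", "body": {
  "increments": [
    [255,[0,0,0],0],
    [255,[0,0,0],0]
  ]
}}

```text
time: 38.1
tool_pos: [0.6789, -0.0824, 0.112]
ee_rot: [3.141, -0.003, 0.16]
wrist_force: [0.2, 0.3, -3.9]
width: 0.0598
finger_force: 30.0
```

```bash
python3 s.py; python3 - <<'E'
from h import *
im=robot.snapshot("scene");cv2.imwrite("pics/s2.png",im)
c=robot.get_calibration("scene")
print('green scene',rects(im,c,'green',.003,(200,200,400,300)))
E
python3 top.py
```

```text
t 38.1 p [678.9 -82.4 112. ] rpy [ 1.7994e+02 -1.6000e-01  9.1800e+00] F [ 0.2  0.3 -3.9] Fx,Fy tool 0.24 -0.27 T along tool x,y 0.0077 -0.0957 0.002 w 0.05982756006470203
green scene [(679, -84, 217, 147, -86.3)]
red [(444, -247, 111, 62, 24.5)]
yellow [(697, -94, 71, 36, 79.9)]
blue []
green [(543, -66, 503, 241, -7.6)]
cutter z.015 []
brush pts [[0.548, 0.157], [0.548, 0.119], [0.48, 0.119], [0.481, 0.157], [0.405, 0.145], [0.405, 0.128]]
```

View pics/s2.png

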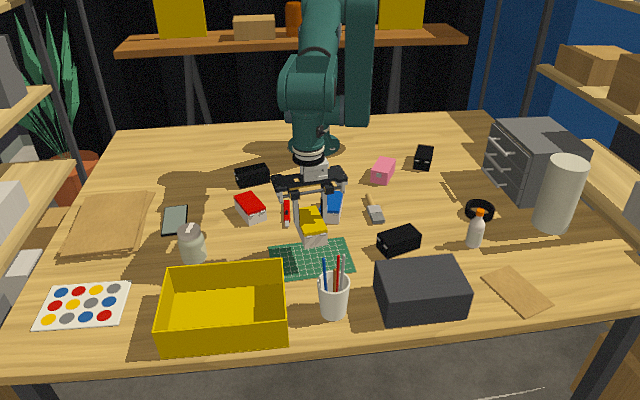

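The scene view shows the yellow case held over the mat, around (313,222). Red and blue stand in their places and nothing else has been disturbed. I'll let it settle, then hand in.

Emit:
{"method": "carry_out", "body": {
  "increments": [
    [255,[0,0,0],0],
    [255,[0,0,0],0],
    [255,[0,0,0],0],
    [255,[0,0,0],0],
    [255,[0,0,0],0],
    [255,[0,0,0],0]
  ]
}}

```text
time: 38.8
tool_pos: [0.6781, -0.0827, 0.1102]
ee_rot: [-3.141, 0.0, 0.16]
wrist_force: [0.2, 0.6, -3.8]
width: 0.0598
finger_force: 30.0
```

```bash
python3 s.py; python3 -c "
from bench import robot
print(robot.close_job())"
```

```text
t 38.8 p [678.1 -82.7 110.2] rpy [-179.99    0.      9.15] F [ 0.2   0.61 -3.85] Fx,Fy tool 0.3 -0.57 T along tool x,y 0.0158 -0.1075 0.009 w 0.05980701917728083
the job is handed in; nothing more can be done
None
```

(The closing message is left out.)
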